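Clear the empty tin and hold up the heaviest

TASK

Sort out the metal tins beside the sink: first put the open, empty one in the recycling tub. Then heft the three closed tins one after another to feel which is the heaviest: lift each clear of the worktop, stand it back down and let go before taking the next. Finish holding the heaviest up in the gripper for me to take, upright and at least 10 cm clear of the worktop, with the other two left standing on it; keep the closed tins upright throughout and do not disturb the things on the organiser.

Things in the scene. Friction and masses are not known exactly. Their poses are not given: they have to be found in the camera images.
- tin_a: One of three identical closed tins, standing free: plain bright metal, round, straight, 62 mm across, 95 mm tall, flat slip lid (skirt: top 25 mm of the side). They look alike; 0.14 to 0.43 kg with contents that may shift a few mm. Which is heaviest is chance; it outweighs the next by 0.12 kg or more, that one the lightest by 0.08 kg or more. Origin: centre of underside, z up its axis.
- tin_b: One of three identical closed tins, standing free: plain bright metal, round, straight, 62 mm across, 95 mm tall, flat slip lid (skirt: top 25 mm of the side). They look alike; 0.14 to 0.43 kg with contents that may shift a few mm. Which is heaviest is chance; it outweighs the next by 0.12 kg or more, that one the lightest by 0.08 kg or more. Origin: centre of underside, z up its axis.
- tin_c: One of three identical closed tins, standing free: plain bright metal, round, straight, 62 mm across, 95 mm tall, flat slip lid (skirt: top 25 mm of the side). They look alike; 0.14 to 0.43 kg with contents that may shift a few mm. Which is heaviest is chance; it outweighs the next by 0.12 kg or more, that one the lightest by 0.08 kg or more. Origin: centre of underside, z up its axis.
- open_tin: The open, empty tin: same bright metal and 62 mm diameter, 88 mm tall, no lid, so one looks into a hollow mouth of 55 mm; wall 3 mm, 0.07 kg. Stands upright on the worktop among the closed tins. Origin at the centre of its underside, z up along its axis.
- tub: Open-topped rectangular grey plastic recycling tub, fixed on the worktop, 210 mm along its x by 190 mm along its y, 90 mm high, wall and floor 4 mm (a 6 mm rim lip outside). Origin at the centre of its underside.
- organiser: Clear acrylic two-tier organiser, fixed on the worktop: lower tray 220 mm along its x by 280 mm along its y with its floor 10 mm and rim 34 mm above the worktop; upper tray over the +x half (110 mm deep, 280 mm long), floor 104 mm and rim 128 mm up, on four posts. Bystander. Origin at the centre of its underside.
- filter_cup: Bystander: steel mesh filter cup, 72 mm across its rim, 56 mm tall, with two small ears, on the organiser's upper tray; its top is 160 mm above the worktop. Origin at the centre of its underside.
- ramekin: Bystander: white ceramic ramekin, 82 mm across, 45 mm tall, on the organiser's lower tray. Origin at the centre of its underside.
- scraper: Bystander: yellow plastic scraper, about 125 x 55 x 8 mm, lying on the lower tray. Origin about its middle, at its underside; its x runs from handle to blade.
- teaspoon: Bystander: steel teaspoon 130 mm long lying on the lower tray. Origin about its middle, at its underside; its x runs from handle to bowl.
- worktop: The grey quartz worktop, fixed; its top is the plane z = 0. Origin on its top, 0.55 m ahead of the robot base.
There are look-alikes about, which are no part of the job. Leave any orange look-alike of the tin_c alone.

How it is judged:
On the way, in this order (a step that is already met when the one before it is completed fails the run):
1. the open tin lies in the tub, let go (x of open_tin in the frame of tub between -0.1 and 0.1 m and y of open_tin in the frame of tub between -0.09 and 0.09 m and z of open_tin in the frame of tub below 0.1 m and contact force between open_tin and the fingers below 0.05 N and linear speed of open_tin below 0.05 m/s), for 0.2 s.
2. a closed tin is lifted clear of the worktop (((height (world z) of tin_a above 0.012 m and contact force between tin_a and the fingers above 0.5 N and contact force between tin_a and worktop below 0.05 N) or (height (world z) of tin_b above 0.012 m and contact force between tin_b and the fingers above 0.5 N and contact force between tin_b and worktop below 0.05 N) or (height (world z) of tin_c above 0.012 m and contact force between tin_c and the fingers above 0.5 N and contact force between tin_c and worktop below 0.05 N))), for 0.2 s.
3. all three closed tins stand on the worktop, let go (contact force between each of tin_a, tin_b, tin_c and worktop above 0.6 N and height (world z) of each of tin_a, tin_b, tin_c below 0.01 m and angle between each of tin_a, tin_b, tin_c's own z axis and vertical below 0.15 rad and contact force between each of tin_a, tin_b, tin_c and the fingers below 0.05 N and linear speed of each of tin_a, tin_b, tin_c below 0.03 m/s), for 0.1 s.
4. a closed tin is lifted clear, the second heft (((height (world z) of tin_a above 0.012 m and contact force between tin_a and the fingers above 0.5 N and contact force between tin_a and worktop below 0.05 N) or (height (world z) of tin_b above 0.012 m and contact force between tin_b and the fingers above 0.5 N and contact force between tin_b and worktop below 0.05 N) or (height (world z) of tin_c above 0.012 m and contact force between tin_c and the fingers above 0.5 N and contact force between tin_c and worktop below 0.05 N))), for 0.2 s.
5. all three closed tins stand on the worktop again, let go (all of step 3), for 0.1 s.
6. a closed tin is lifted clear, the third heft (((height (world z) of tin_a above 0.012 m and contact force between tin_a and the fingers above 0.5 N and contact force between tin_a and worktop below 0.05 N) or (height (world z) of tin_b above 0.012 m and contact force between tin_b and the fingers above 0.5 N and contact force between tin_b and worktop below 0.05 N) or (height (world z) of tin_c above 0.012 m and contact force between tin_c and the fingers above 0.5 N and contact force between tin_c and worktop below 0.05 N))), for 0.2 s.
At the end, for the whole second after the job is handed in: The heaviest closed tin is gripped, still, upright to 15 degrees, underside over 80 mm up, touching nothing else. The other two stand untouched on the worktop, each pressing on it under 3.2 N (the heaviest weighs over 3.7 N). The open tin rests in the tub, let go (all of step 1 and (((height (world z) of tin_a above 0.08 m and contact force between tin_a and the fingers above 0.5 N and contact force between tin_a and worktop below 0.05 N) and angle between tin_a's own z axis and vertical below 0.26 rad and linear speed of tin_a below 0.05 m/s and contact force between tin_a and tin_b below 0.05 N and contact force between tin_a and tin_c below 0.05 N and contact force between tin_a and open_tin below 0.05 N and contact force between tin_a and tub below 0.05 N and contact force between tin_a and organiser below 0.05 N and (contact force between tin_b and worktop above 0.6 N and height (world z) of tin_b below 0.01 m and angle between tin_b's own z axis and vertical below 0.15 rad) and contact force between each of tin_b, tin_c and worktop below 3.2 N and contact force between each of tin_b, tin_c and the fingers below 0.05 N and (contact force between tin_c and worktop above 0.6 N and height (world z) of tin_c below 0.01 m and angle between tin_c's own z axis and vertical below 0.15 rad)) or ((height (world z) of tin_b above 0.08 m and contact force between tin_b and the fingers above 0.5 N and contact force between tin_b and worktop below 0.05 N) and angle between tin_b's own z axis and vertical below 0.26 rad and linear speed of tin_b below 0.05 m/s and contact force between tin_b and tin_a below 0.05 N and contact force between tin_b and tin_c below 0.05 N and contact force between tin_b and open_tin below 0.05 N and contact force between tin_b and tub below 0.05 N and contact force between tin_b and organiser below 0.05 N and (contact force between tin_a and worktop above 0.6 N and height (world z) of tin_a below 0.01 m and angle between tin_a's own z axis and vertical below 0.15 rad) and contact force between each of tin_a, tin_c and worktop below 3.2 N and contact force between each of tin_a, tin_c and the fingers below 0.05 N and (contact force between tin_c and worktop above 0.6 N and height (world z) of tin_c below 0.01 m and angle between tin_c's own z axis and vertical below 0.15 rad)) or ((height (world z) of tin_c above 0.08 m and contact force between tin_c and the fingers above 0.5 N and contact force between tin_c and worktop below 0.05 N) and angle between tin_c's own z axis and vertical below 0.26 rad and linear speed of tin_c below 0.05 m/s and contact force between tin_c and tin_a below 0.05 N and contact force between tin_c and tin_b below 0.05 N and contact force between tin_c and open_tin below 0.05 N and contact force between tin_c and tub below 0.05 N and contact force between tin_c and organiser below 0.05 N and (contact force between tin_a and worktop above 0.6 N and height (world z) of tin_a below 0.01 m and angle between tin_a's own z axis and vertical below 0.15 rad) and contact force between each of tin_a, tin_b and worktop below 3.2 N and contact force between each of tin_a, tin_b and the fingers below 0.05 N and (contact force between tin_b and worktop above 0.6 N and height (world z) of tin_b below 0.01 m and angle between tin_b's own z axis and vertical below 0.15 rad)))); the arm keeps its last pose, push and grip.
It fails at once if a closed tin is tipped over (more than 35 degrees) (angle between any of tin_a, tin_b, tin_c's own z axis and vertical above 0.61 rad).
It fails at once if something on the organiser is shifted by more than 25 mm (distance of any of filter_cup, ramekin, scraper, teaspoon from where it was at the start of the episode above 0.025 m).
It also fails if it takes over 72 s, if anything falls off the work surface, if the arm or the gripper's body presses on something with over 40 N, if the wrist force passes 120 N, or if a joint passes its speed limit or range.

ROBOT

A 6-joint arm with a two-finger parallel gripper is mounted at the origin on the work surface. World frame = base frame: x ahead of the robot, y to its left, z up, the work surface at z = 0. Lengths are in m, angles in rad, forces in N, time in s.
With the tool pointing down it reaches from about 0.25 to 0.775 m from the base axis. Payload 4 kg.
Tool frame: the origin (TCP) lies at the very end of the fingers, on their centre line; the grasp point (between the pads) lies 19 mm behind it; z points along the fingers, y is the direction in which the jaws open and shut (so a half turn about z gives the same grasp; the last joint's range is limited). The gripper opens to 94 mm and grips with 3 to 60 N. Pads are 16 mm wide; open, the fingers measure 119 mm over their backs; the gripper's body (75 mm by 177 mm) begins 78 mm behind the grasp point.
Start: joints at [-1.382, 0.087, 1.371, -0, 1.684, -0.103], TCP at [0.158, -0.527, 0.206] pointing down, gripper open.
Joint ranges: [-3.1, 3.1], [-0.76, 2.03], [0.27, 2.55], [-1.08, 4.22], [0.17, 2.65], [-2.57, 2.57]. Speed limits (rad/s): [2.79, 2.79, 3.14, 3.14, 3.14, 3.14].

INTERFACE

Orientations are given as [roll, pitch, yaw] about the fixed x, y, z axes, in that order (R = Rz(yaw) Ry(pitch) Rx(roll)).
In Python, from bench import robot, cams, models gives the robot as it stands.
- The arm moves only by the tool step_arm, never from a script. Its argument "series" is a list of rows, each a list of 5 numbers: the gripper command: -1 is shut, 1 is fully open, values between are in proportion, then the shift along the tool's x, y, z in mm, then the turn about the tool's z in degrees. A call has 1 to 20 rows; each row is the pose to reach, as a shift and turn from the pose commanded when the call began, along the tool's axes at that moment; what a row does not reach only later rows make up. A row lasts 1/8 s, in which the tool goes at most 62.5 mm and 10.7 degrees, less where a joint would pass 70% of its speed; a pose out of reach is approached as far as the arm can. A call with a gripper value outside its range is refused whole. The fingers move at their own pace and stop on an object; the grip force is fixed at half the most. Time passes only in rows, so rows that repeat a pose let the fingers close. It gives the time, the measured TCP pose, the force and the opening at its end, in the units of the state.
- robot.get_obs(): the state, without advancing time (a new reading comes with each control period).
- cams.snapshot(name): name is "scene" or "top"; returns a dict with "pixels" (420x560x3 uint8, red, green, blue), "fov_y" (degrees; the focal length in pixels is half the picture's height over the tangent of half this angle, whatever the lens; pixels are square), "cx", "cy" (the principal point, pixels), "R" (3x3) and "t" (3): a world point X has camera coordinates R X + t. Camera axes: x right, y down, z forward; pixel columns grow to the right and rows downward; lengths in m; the calibration is good to about 2 mm. A picture is of the moment at which its call begins. There is no depth.
- robot.close_job(): hands the job in, once; it reports no verdict.
Trained networks look in a picture, given as the dict that the camera call returned (one of the last four; its "shot" number tells which), for a name from the list of things; names that differ only in an ending like _2 or _b are one class to them, and where a whole thing is asked for, a point or a joint stands for the part that bears it (a point fixed in the world has none). Each returns a list of dicts, best first, with "p" (0 to 1); they miss things now and then, are a little off and sometimes report something else, mostly with a low value. They report only what shows in the picture. A call takes as long as a camera call. They do not tell look-alikes from the thing itself.
- models.find_in(picture, label): "position" ([x, y, z] in m, in world coordinates, good to about 4 mm: the middle of the surface that is visible of it).
- models.pinpoint(picture, label): "position" ([x, y, z] in m, in world coordinates, good to about 4 mm: a listed point, or the origin of a listed thing).
The state is a dict: "time": time; "joint_positions": joint angles; "qvel": joint speeds; "joint_torque": joint torques, N m; "tool_pos": TCP position; "ee_rot": TCP orientation; "wrist_force": force on the tool from outside, world axes, zero at the start; "wrist_torque": the same for the moment, N m; "width": finger opening in m.
Only numpy, scipy, OpenCV 4.12 (cv2) and the standard library are available. Lean on these libraries where they do the work, as an engineer would, in place of code of your own. Each camera call takes 0.05 s, during which the arm holds its last target. There are 200 camera calls.

## Working session

There is one attempt and no reset: what is moved stays moved. The work goes in short steps, Python scripts to look and compute and a tool call to move; the robot and the scene stay as the last step left them, time stands still between calls to the robot, and variables do not carry over. Pictures are saved under pics/ and viewed, about 8 in all and at most 12, crops included, and the job is handed in when it is done.

Besides the shell and the picture viewer there is one more tool, called in YAML: its name, and indented under it one key for each argument. step_arm: Moves the arm, as the interface text tells. Its arguments: {"type":"object","properties":{"series":{"type":"array","items":{"type":"array","items":{"type":"number"}}}},"required":["series"]}

```bash
mkdir -p pics; cat > h.py <<'E'
import numpy as np,cv2
from bench import robot,cams,models
def snap(n,f):
    p=cams.snapshot(n); cv2.imwrite('pics/'+f,p['pixels'][:,:,::-1]); return p
def proj(p,X):
    f=210/np.tan(np.radians(p['fov_y']/2)); c=p['R']@np.array(X)+p['t']; return np.array([p['cx']+f*c[0]/c[2],p['cy']+f*c[1]/c[2]])
def back(p,u,v,z):
    f=210/np.tan(np.radians(p['fov_y']/2)); R=np.array(p['R']);t=np.array(p['t']); d=R.T@np.array([(u-p['cx'])/f,(v-p['cy'])/f,1]); o=-R.T@t; return o+d*(z-o[2])/d[2]
E
python3 - <<'E'
from h import *
np.set_printoptions(precision=3,suppress=True)
ps={}
for n in('top','scene'):
    p=snap(n,n+'1.png')
    print(n,'cam',-np.array(p['R']).T@p['t'])
    for l in('tin_a','open_tin','tub','organiser','filter_cup','ramekin'):
        for d in models.pinpoint(p,l): print(l,round(d['p'],2),np.array(d['position']),proj(p,d['position']))
print(robot.get_obs())
a=cv2.imread('pics/top1.png')
E
```

```text
top cam [ 0.333 -0.03   1.335]
tin_a 0.95 [ 0.631  0.121 -0.001] [243.638 170.947]
tin_a 0.89 [ 0.466  0.119 -0.004] [244.547 226.856]
tin_a 0.87 [ 0.351 -0.12  -0.   ] [327.792 265.611]
tin_a 0.86 [ 0.475 -0.106 -0.001] [322.137 222.5  ]
tin_a 0.25 [ 0.457 -0.347  0.016] [407.312 227.103]
open_tin 0.83 [ 0.644 -0.093 -0.   ] [316.58  165.381]
tub 0.76 [0.507 0.384 0.003] [153.643 213.758]
organiser 0.61 [ 0.472 -0.389  0.002] [420.436 222.084]
filter_cup 0.75 [ 0.533 -0.39   0.102] [429.866 195.428]
filter_cup 0.3 [ 0.464  0.118 -0.001] [244.772 227.43 ]
ramekin 0.78 [ 0.415 -0.476  0.01 ] [453.108 241.239]
ramekin 0.45 [ 0.466  0.122 -0.004] [243.621 226.899]
scene cam [1.198 0.997 1.08 ]
tin_a 0.95 [ 0.464  0.117 -0.003] [321.352 256.488]
tin_a 0.92 [ 0.355 -0.118 -0.003] [304.322 202.2  ]
tin_a 0.78 [0.631 0.125 0.003] [274.77  280.011]
tin_a 0.63 [ 0.478 -0.109 -0.003] [274.361 217.025]
open_tin 0.58 [ 0.642 -0.092 -0.003] [231.933 239.021]
tub 0.63 [ 0.511  0.39  -0.001] [372.131 324.89 ]
organiser 0.69 [ 0.474 -0.39   0.003] [231.244 172.807]
filter_cup 0.95 [ 0.534 -0.391  0.103] [213.748 153.664]
ramekin 0.6 [ 0.419 -0.472  0.009] [233.143 155.97 ]
{'time': 0.7, 'joint_positions': array([-1.382,  0.087,  1.371, -0.   ,  1.684, -0.103]), 'qvel': array([-0.002,  0.002, -0.001,  0.002, -0.001, -0.   ]), 'joint_torque': array([  0.001, -33.992, -30.251,   0.072,   0.024,  -0.   ]), 'tool_pos': array([ 0.158, -0.527,  0.206]), 'ee_rot': array([3.141, 0.   , 0.292]), 'wrist_force': array([-0.055, -0.469,  0.704]), 'wrist_torque': array([ 0.016,  0.04 , -0.058]), 'width': 0.09405339713391424}
```

View pics/top1.png

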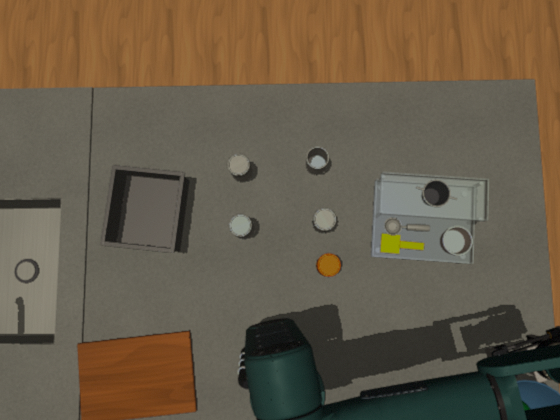

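View pics/scene1.png

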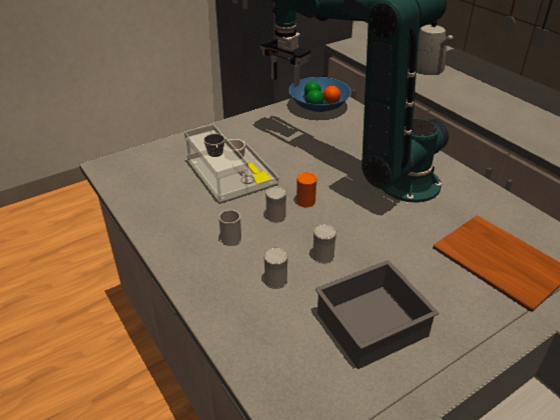

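The top view shows the three bright closed tins at about (239,165), (241,226) and (325,220). The orange look-alike is at (329,265), the open tin at (317,158), the tub at (145,208), and the organiser on the right. The scene view agrees. I'll move above the open tin with the jaws along world y.

step_arm:
  series:
    - [1,60,-28,0,6]
    - [1,120,-56,0,12]
    - [1,180,-84,0,16.7]
    - [1,240,-112,0,16.7]
    - [1,300,-141,0,16.7]
    - [1,360,-169,0,16.7]
    - [1,420,-197,0,16.7]
    - [1,480,-225,0,16.7]
    - [1,540,-253,0,16.7]
    - [1,590,-276.5,0,16.7]
    - [1,590,-276.5,0,16.7]
    - [1,590,-276.5,0,16.7]
    - [1,590,-276.5,0,16.7]
    - [1,590,-276.5,0,16.7]
    - [1,590,-276.5,0,16.7]

```text
time: 2.58
tool_pos: [0.6432, -0.0933, 0.206]
ee_rot: [3.141, -0.001, -0.001]
wrist_force: [0.1, 0.3, 0.4]
width: 0.0942
```

step_arm:
  series:
    - [1,0,0,50,0]
    - [1,0,0,100,0]
    - [1,0,0,140,0]
    - [1,0,0,156,0]
    - [1,0,0,156,0]
    - [-1,0,0,156,0]
    - [-1,0,0,156,0]
    - [-1,0,0,156,0]
    - [-1,0,0,156,0]
    - [-1,0,0,156,0]
    - [-1,0,0,156,0]
    - [-1,0,0,130,0]
    - [-1,0,0,90,0]
    - [-1,0,0,40,0]
    - [-1,0,0,0,0]
    - [-1,0,0,0,0]
    - [-1,0,0,0,0]

```text
time: 4.7
tool_pos: [0.643, -0.0921, 0.2032]
ee_rot: [-3.141, 0.003, 0.0]
wrist_force: [0.1, -0.1, -1.6]
width: 0.0609
```

step_arm:
  series:
    - [-1,-16,-57,0,0]
    - [-1,-32,-114,0,0]
    - [-1,-48,-171,0,0]
    - [-1,-64,-228,0,0]
    - [-1,-80,-285,0,0]
    - [-1,-96,-342,0,0]
    - [-1,-112,-399,0,0]
    - [-1,-128,-456,0,0]
    - [-1,-134,-479,0,0]
    - [-1,-134,-479,0,0]
    - [-1,-134,-479,0,0]
    - [-1,-134,-479,40,0]
    - [-1,-134,-479,80,0]
    - [-1,-134,-479,120,0]
    - [-1,-134,-479,142,0]
    - [-1,-134,-479,142,0]
    - [-1,-134,-479,142,0]

```text
time: 6.82
tool_pos: [0.511, 0.386, 0.065]
ee_rot: [-3.141, -0.002, -0.001]
wrist_force: [0.2, -0.9, -0.5]
width: 0.0608
```

```bash
python3 - <<'E'
from h import *
p=snap('scene','s2.png'); o=robot.get_obs(); print(o['joint_positions'],o['tool_pos'],o['wrist_force'],o['width'])
cv2.imwrite('pics/s2c.png',cv2.resize(cv2.imread('pics/s2.png')[130:400,200:500],None,fx=2,fy=2))
E
```

```text
[ 5.59107784e-01  3.46717941e-01  1.34177700e+00 -2.81124330e-04
  1.44970956e+00  2.13095824e+00] [0.51111888 0.38646204 0.06555506] [-0.23841841 -0.07563048  0.23287697] 0.06080005660536702
```

View pics/s2c.png

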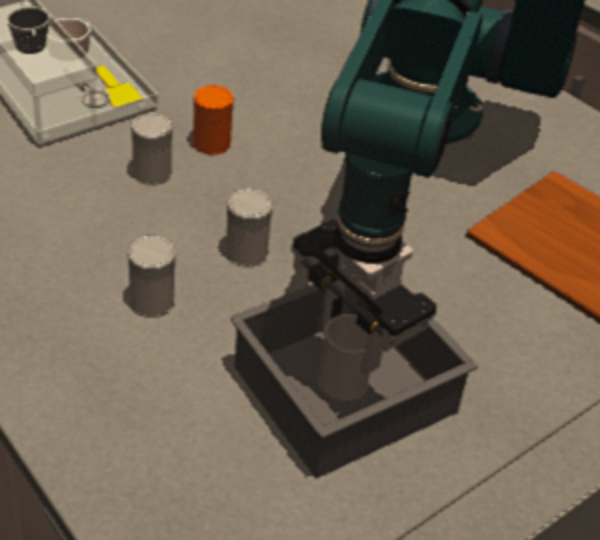

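The crop shows the open tin held upright inside the tub, at about crop pixel (345,355), with the closed tins and organiser undisturbed. I'll release it and go up.

step_arm:
  series:
    - [-1,0,0,4,0]
    - [-1,0,0,4,0]
    - [1,0,0,4,0]
    - [1,0,0,4,0]
    - [1,0,0,4,0]
    - [1,0,0,4,0]
    - [1,0,0,4,0]
    - [1,0,0,-40,0]
    - [1,0,0,-90,0]
    - [1,0,0,-140,0]
    - [1,0,0,-142,0]
    - [1,0,0,-142,0]

```text
time: 8.38
tool_pos: [0.5094, 0.3866, 0.2048]
ee_rot: [3.141, 0.0, 0.0]
wrist_force: [-0.3, 0.3, -0.6]
width: 0.0939
```

```bash
python3 - <<'E'
from h import *
np.set_printoptions(precision=3,suppress=True)
o=robot.get_obs(); print(o['tool_pos'],o['wrist_force'])
for n in('top','scene'):
    p=snap(n,n+'3.png')
    for l in('open_tin','tin_a'):
        for d in models.pinpoint(p,l): print(n,l,round(d['p'],2),np.array(d['position']))
E
```

```text
[0.509 0.387 0.205] [-0.297  0.308 -0.583]
top open_tin 0.94 [0.514 0.387 0.001]
top tin_a 0.94 [ 0.628  0.124 -0.001]
top tin_a 0.88 [ 0.349 -0.118  0.003]
top tin_a 0.83 [ 0.467  0.121 -0.001]
top tin_a 0.68 [ 0.477 -0.108  0.001]
scene open_tin 0.74 [0.509 0.387 0.003]
scene tin_a 0.92 [ 0.48  -0.108 -0.   ]
scene tin_a 0.88 [0.629 0.125 0.   ]
scene tin_a 0.88 [ 0.463  0.114 -0.003]
scene tin_a 0.73 [ 0.355 -0.116  0.   ]
```

step_arm:
  series:
    - [1,24,53,0,0]
    - [1,48,106,0,0]
    - [1,72,159,0,0]
    - [1,96,212,0,0]
    - [1,121,263.5,0,0]
    - [1,121,263.5,0,0]
    - [1,121,263.5,0,0]
    - [1,121,263.5,50,0]
    - [1,121,263.5,100,0]
    - [1,121,263.5,150,0]
    - [1,121,263.5,173,0]
    - [1,121,263.5,173,0]
    - [1,121,263.5,173,0]

```text
time: 10.3
tool_pos: [0.6314, 0.1246, 0.0342]
ee_rot: [-3.141, -0.003, 0.002]
wrist_force: [-0.4, -0.6, -0.0]
width: 0.0942
```

step_arm:
  series:
    - [-1,0,0,0,0]
    - [-1,0,0,0,0]
    - [-1,0,0,0,0]
    - [-1,0,0,0,0]
    - [-1,0,0,0,0]
    - [-1,0,0,0,0]
    - [-1,0,0,-15,0]
    - [-1,0,0,-35,0]
    - [-1,0,0,-50,0]
    - [-1,0,0,-50,0]
    - [-1,0,0,-50,0]
    - [-1,0,0,-50,0]
    - [-1,0,0,-50,0]
    - [-1,0,0,-50,0]

```text
time: 12.05
tool_pos: [0.6304, 0.1232, 0.082]
ee_rot: [3.141, 0.001, 0.0]
wrist_force: [-0.0, -0.5, -1.9]
width: 0.0623
```

```bash
cat > w.py <<'E'
from h import *
np.set_printoptions(precision=3,suppress=True)
F=[];T=[]
for i in range(12):
    p=cams.snapshot('scene'); o=robot.get_obs(); F.append(o['wrist_force']); T.append(o['joint_torque'])
print('F',np.mean(F,0),np.std(F,0),'T',np.mean(T,0),o['tool_pos'],o['width'],o['time'])
for d in models.pinpoint(p,'tin_a'): print(round(d['p'],2),np.array(d['position']))
E
python3 w.py
```

```text
F [ 0.073 -0.072 -1.457] [0.45  0.427 0.354] T [  0.    -44.549 -29.937   0.008  -0.072  -0.   ] [0.631 0.123 0.082] 0.0622252129602753 12.65
0.92 [ 0.354 -0.117 -0.001]
0.75 [0.629 0.125 0.054]
0.65 [ 0.462  0.114 -0.005]
```

step_arm:
  series:
    - [-1,0,0,20,0]
    - [-1,0,0,40,0]
    - [-1,0,0,48,0]
    - [-1,0,0,50,0]
    - [-1,0,0,50,0]
    - [-1,0,0,50,0]
    - [1,0,0,50,0]
    - [1,0,0,50,0]
    - [1,0,0,50,0]
    - [1,0,0,50,0]
    - [1,0,0,50,0]
    - [1,0,0,0,0]
    - [1,0,0,-50,0]
    - [1,0,0,-90,0]
    - [1,-55,2,-90,0]
    - [1,-110,4,-90,0]
    - [1,-165,5,-90,0]
    - [1,-165,5,-90,0]
    - [1,-165,5,-90,0]
    - [1,-165,5,-90,0]

```text
time: 15.2
tool_pos: [0.4672, 0.1182, 0.1729]
ee_rot: [-3.142, -0.001, 0.0]
wrist_force: [-0.1, 0.0, -0.4]
width: 0.0941
```

```bash
sed 's/range(12)/range(3)/;s/snapshot(.scene.)/snapshot("scene")/' w.py | python3 -
```

```text
F [ 0.282 -0.114 -0.073] [0.599 0.604 0.154] T [  0.042 -27.911 -30.126   0.007  -0.071  -0.   ] [0.467 0.118 0.172] 0.09413335907728468 15.35
0.91 [ 0.48  -0.108 -0.002]
0.79 [ 0.462  0.113 -0.003]
0.73 [ 0.355 -0.114 -0.004]
0.61 [ 0.629  0.125 -0.   ]
```

T1 stands again and reads about 1.4 N. Next is T2: go down 140 mm, grip, lift and weigh.

step_arm:
  series:
    - [1,0,0,50,0]
    - [1,0,0,100,0]
    - [1,0,0,130,0]
    - [1,0,0,140,0]
    - [1,0,0,140,0]
    - [-1,0,0,140,0]
    - [-1,0,0,140,0]
    - [-1,0,0,140,0]
    - [-1,0,0,140,0]
    - [-1,0,0,140,0]
    - [-1,0,0,140,0]
    - [-1,0,0,125,0]
    - [-1,0,0,105,0]
    - [-1,0,0,90,0]
    - [-1,0,0,90,0]
    - [-1,0,0,90,0]
    - [-1,0,0,90,0]
    - [-1,0,0,90,0]

```text
time: 17.65
tool_pos: [0.4652, 0.1181, 0.0817]
ee_rot: [3.141, 0.001, 0.0]
wrist_force: [-0.7, -0.8, -4.0]
width: 0.0614
```

```bash
python3 w.py
```

```text
F [ 0.182  0.13  -4.361] [0.643 0.596 0.327] T [ -0.001 -30.332 -30.729   0.007  -0.056  -0.   ] [0.466 0.118 0.083] 0.06083156842292066 18.25
0.98 [0.461 0.116 0.047]
0.64 [0.627 0.12  0.001]
0.57 [ 0.476 -0.106  0.001]
0.49 [ 0.357 -0.116 -0.004]
```

T2 reads about 4.3 N, so it is very likely the heaviest. I'll set it down and go to T3 for the third heft.

step_arm:
  series:
    - [-1,0,0,20,0]
    - [-1,0,0,40,0]
    - [-1,0,0,48,0]
    - [-1,0,0,50,0]
    - [-1,0,0,50,0]
    - [-1,0,0,50,0]
    - [1,0,0,50,0]
    - [1,0,0,50,0]
    - [1,0,0,50,0]
    - [1,0,0,50,0]
    - [1,0,0,50,0]
    - [1,0,0,0,0]
    - [1,0,0,-50,0]
    - [1,0,0,-90,0]
    - [1,3,57,-90,0]
    - [1,6,114,-90,0]
    - [1,9,171,-90,0]
    - [1,13,226,-90,0]
    - [1,13,226,-90,0]
    - [1,13,226,-90,0]

```text
time: 20.8
tool_pos: [0.4786, -0.1074, 0.1723]
ee_rot: [-3.141, 0.0, -0.0]
wrist_force: [-0.1, -0.1, -1.1]
width: 0.0937
```

```bash
sed 's/range(12)/range(3)/' w.py | python3 -; python3 -c "
from h import *
p=snap('scene','s4.png');cv2.imwrite('pics/s4c.png',cv2.resize(cv2.imread('pics/s4.png')[100:370,150:450],None,fx=2,fy=2))"
```

```text
F [-0.31  -0.316 -0.492] [0.119 0.415 0.612] T [ -0.488 -28.338 -30.12    0.011  -0.073   0.004] [ 0.479 -0.106  0.173] 0.09405963036990203 20.95
0.91 [ 0.354 -0.119 -0.003]
0.9 [ 0.465  0.112 -0.005]
0.72 [0.627 0.124 0.004]
0.58 [ 0.479 -0.108 -0.   ]
```

View pics/s4c.png

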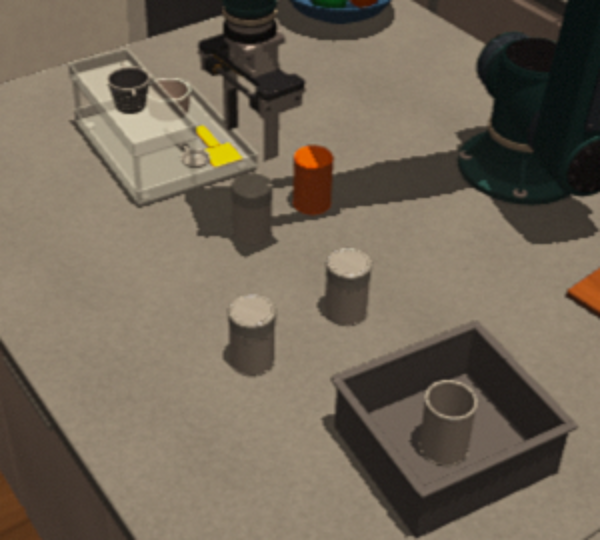

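The crop shows all three closed tins standing at (251,335), (348,287) and (251,210), with the open tin upright in the tub at (448,420). The gripper is above T3. Next is the third heft.

step_arm:
  series:
    - [1,0,0,50,0]
    - [1,0,0,100,0]
    - [1,0,0,130,0]
    - [1,0,0,140,0]
    - [1,0,0,140,0]
    - [-1,0,0,140,0]
    - [-1,0,0,140,0]
    - [-1,0,0,140,0]
    - [-1,0,0,140,0]
    - [-1,0,0,140,0]
    - [-1,0,0,140,0]
    - [-1,0,0,125,0]
    - [-1,0,0,105,0]
    - [-1,0,0,90,0]
    - [-1,0,0,90,0]
    - [-1,0,0,90,0]
    - [-1,0,0,90,0]
    - [-1,0,0,90,0]

```text
time: 23.3
tool_pos: [0.4783, -0.1076, 0.0817]
ee_rot: [-3.141, 0.001, 0.0]
wrist_force: [-1.2, -1.1, -2.4]
width: 0.0613
```

```bash
python3 w.py
```

```text
F [-0.044  0.242 -2.634] [0.505 0.353 0.341] T [  0.    -30.489 -29.866   0.036  -0.055   0.   ] [ 0.479 -0.108  0.083] 0.0613199518752623 23.9
0.96 [0.626 0.125 0.004]
0.67 [ 0.358 -0.114 -0.001]
0.66 [ 0.478 -0.111  0.048]
0.65 [ 0.511  0.39  -0.   ]
0.64 [ 0.463  0.114 -0.002]
0.38 [0.51  0.387 0.003]
```

T3 reads 2.6 N, T1 1.5 N and T2 4.4 N, so T2 is the heaviest. I'll set T3 down and return to T2.

step_arm:
  series:
    - [-1,0,0,20,0]
    - [-1,0,0,40,0]
    - [-1,0,0,48,0]
    - [-1,0,0,50,0]
    - [-1,0,0,50,0]
    - [-1,0,0,50,0]
    - [1,0,0,50,0]
    - [1,0,0,50,0]
    - [1,0,0,50,0]
    - [1,0,0,50,0]
    - [1,0,0,50,0]
    - [1,0,0,0,0]
    - [1,0,0,-50,0]
    - [1,0,0,-90,0]
    - [1,-3,-57,-90,0]
    - [1,-6,-114,-90,0]
    - [1,-9,-171,-90,0]
    - [1,-13,-226,-90,0]
    - [1,-13,-226,-90,0]
    - [1,-13,-226,-90,0]

```text
time: 26.45
tool_pos: [0.4656, 0.1179, 0.1723]
ee_rot: [3.141, 0.0, 0.001]
wrist_force: [-1.0, 0.4, -0.3]
width: 0.0936
```

step_arm:
  series:
    - [1,0,0,50,0]
    - [1,0,0,100,0]
    - [1,0,0,130,0]
    - [1,0,0,140,0]
    - [1,0,0,140,0]
    - [-1,0,0,140,0]
    - [-1,0,0,140,0]
    - [-1,0,0,140,0]
    - [-1,0,0,140,0]
    - [-1,0,0,140,0]
    - [-1,0,0,140,0]
    - [-1,0,0,125,0]
    - [-1,0,0,95,0]
    - [-1,0,0,55,0]
    - [-1,0,0,15,0]
    - [-1,0,0,0,0]
    - [-1,0,0,0,0]
    - [-1,0,0,0,0]
    - [-1,0,0,0,0]
    - [-1,0,0,0,0]

```text
time: 28.95
tool_pos: [0.4651, 0.1181, 0.1712]
ee_rot: [3.141, 0.002, 0.0]
wrist_force: [0.2, -0.8, -4.3]
width: 0.0606
```

```bash
python3 w.py; python3 -c "
from h import *
p=snap('scene','s5.png');cv2.imwrite('pics/s5c.png',cv2.resize(cv2.imread('pics/s5.png')[100:370,150:450],None,fx=2,fy=2))
for l in ('open_tin','ramekin','filter_cup'): print(l,models.pinpoint(p,l)[:1])"
```

```text
F [-0.031  0.092 -4.2  ] [0.401 0.526 0.524] T [ -0.    -29.481 -32.148   0.007  -0.051  -0.   ] [0.466 0.118 0.173] 0.061222811253939365 29.55
0.98 [0.628 0.122 0.004]
0.89 [0.461 0.113 0.138]
0.85 [ 0.354 -0.116 -0.001]
0.8 [ 0.48  -0.111 -0.001]
open_tin [{'position': [0.5091, 0.386, 0.0008], 'p': 0.67}]
ramekin [{'position': [0.417, -0.476, 0.0091], 'p': 0.69}]
filter_cup [{'position': [0.5314, -0.389, 0.1063], 'p': 0.87}]
```

View pics/s5c.png

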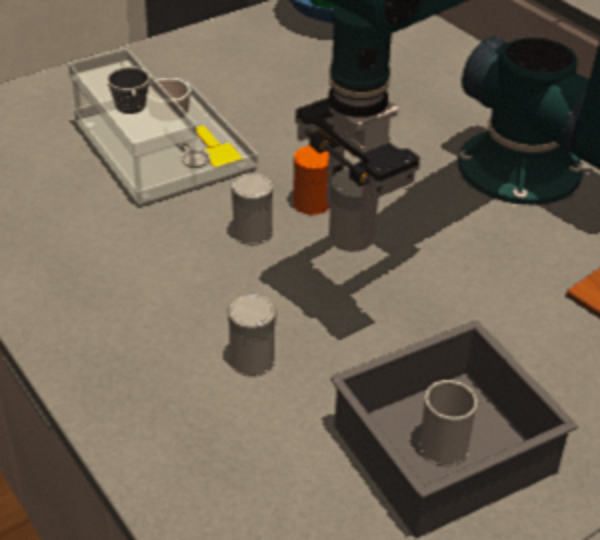

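The crop shows T2 held upright about 14 cm up at (352,215). The other two closed tins stand at (251,210) and (251,335), and the open tin is in the tub. I'm handing in.

```bash
python3 -c "
from bench import robot
print(robot.close_job())"
```

```text
the job is handed in; nothing more can be done
None
```

The job is done and handed in at about 30 s of the 72 s allowed. The open tin is in the tub, and the gripper is holding the heaviest closed tin up for you.

| Closed tin (x, y in m) | Wrist force when lifted |
|---|---|
| (0.63, 0.12) | about 1.5 N |
| (0.465, 0.118) | about 4.3 N, the heaviest |
| (0.478, −0.108) | about 2.6 N |

- **Held tin:** the last checks showed it upright with its underside about 14 cm up, and a second reading of 4.2 N agreed with the first.
- **Everything else:** the other two closed tins stand where they were and the open tin stands upright in the tub. The ramekin and filter cup were found within a few mm of where they started. The scraper and teaspoon I checked only by eye in the picture, where they looked unmoved.
- **Failed or doubtful checks:** none failed. The force readings scatter by about 0.4 N, well below the gaps between the tins. Some network lookups also reported the open tin or the orange look-alike as closed tins; I ignored those after checking the pictures.

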